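File the specimen case in its drawer and shut it

TASK

Take the specimen case from the leaning reading stand, lower it upright on its hinge edge (tab upward) into the empty middle bay of the cabinet's open drawer, right down on the bay floor between the two filed cases, and let it go. Then slide the drawer fully shut. Leave the other things on the bench where they are.

Things in the scene. Friction and masses are not known exactly. Their poses are not given: they have to be found in the camera images.
- case: Closed blue-grey hinged box, 105x76x31 mm, 0.08-0.17 kg, to be put away; lid cannot open; stands on its hinge edge, leaning in the stand. Origin: centre of its underside face. y: along the 105 mm length; z: through the thickness, underside z=0 to lid face z=31 mm; x: hinge edge at +38, other long edge at -34, with an 18 mm wide tab to -38 mm. Upright in the bay, x points straight down.
- case_top (a point): Middle of the case's upper long edge (with the tab), half way through the thickness; case frame (-34, 0, 15.5) mm; axes as the case's. Pinch here across the 31 mm thickness (case z) with the fingers pointing along the case's +x, the fingertips at most 33 mm below this edge (the stand's back plate ends 36 mm below it).
- stand: Fixed reading stand of bent aluminium sheet, base 110x96 mm, 48 mm high. It holds the case 30 degrees from vertical: in the stand's frame the case's top leans to +y, its lid looks to -y and up, its length lies along x. Origin: middle of the base on the worktop. Back plate 36 mm up the slope behind the case, foot plate under it, no lip. Lift the case out along the slope.
- cabinet: Small grey sheet-steel specimen cabinet, fixed: 126 deep (x), 190 wide (y), 158 mm high; a petri dish lies on top at the rear (16 mm high). Origin: centre of its underside; its front looks along its own -x. The shallow lower drawer stays shut, the deep upper drawer is open at the start.
- drawer (a joint): Travel of the upper drawer in m: 0 fully shut, 0.135 fully open (end stop); it starts 0.122 to 0.135 open. It slides along the cabinet's x, opening to -x; about 2 N of friction, it stays where it is left and has no spring or catch.
- drawer_front (a point): On the outer face of the drawer's front panel, mid-width, 11 mm under its top edge (which is 154 mm above the worktop); moves with the drawer; axes as the cabinet's, -x out of the front. Panel 187 wide, 100 high, 12 mm thick, flat for 60 mm below its top edge; under that a cup pull stands 18 mm proud. Push here in +x to shut.
- bay (a point): Floor centre of the empty middle bay, 67 mm above the worktop; moves with the drawer; axes as the cabinet's, z up. Bay 118 mm long (x; front panel, 40 mm high rear wall), in y 37 wide at the floor, 42 at the top of its two 35 mm high sheet separators. Fixed filed cases 76 mm high stand 61 mm to each side (30 mm free beside a case in the bay). Roof edge over the shut drawer: 88 mm above the floor.
- orange_bottle: White bottle with orange label, 72 mm across, 165 mm high, bystander between stand and cabinet. Origin: centre of its foot.
- slide_caliper: Caliper lying flat, 180 x 56 x 14 mm, bystander. Origin: its centre on the worktop; length along its y.
- tape_roll: Roll of black tape, 55 mm across, 19 mm high, bystander. Origin: centre of its underside.

How it is judged:
By the outcome, as a careful person would: the job done as asked, in the order asked, and still so for the second after the job is handed in, with the robot touching nothing.
It also fails if it takes over 51 s, if anything falls off the work surface, if the arm or the gripper's body presses on something with over 40 N, if the wrist force passes 120 N, or if a joint passes its speed limit or range.

ROBOT

A 7-joint arm with a two-finger parallel gripper is mounted at the origin on a cart in front of the work surface, level with it; the furniture and walls round the work are solid. World frame = base frame: x ahead of the robot, y to its left, z up, the work surface at z = 0. Lengths are in m, angles in rad, forces in N, time in s.
With the tool pointing down it reaches from about 0.35 to 0.9 m from the base axis. Payload 8.1 kg.
Tool frame: the origin (TCP) lies at the very end of the fingers, on their centre line; the grasp point (between the pads) lies arm.grip_point_offset behind it (arm.grip_point_offset is the distance from the TCP to the grasp point, in m); z points along the fingers, y is the line along which they close (so a half turn about z gives the same grasp; the last joint's range is limited). The gripper opens to 92 mm and grips with 3 to 60 N. Pads are 19 mm wide; open, the fingers measure 130 mm over their backs; the gripper's body (75 mm by 190 mm) begins 47 mm behind the grasp point.
Start: joints at [-1.294, 0.434, 0.025, 1.573, -0.012, 1.134, -0.075], TCP at [0.232, 0.58, 0.19] pointing down, gripper open.
Joint ranges: [-2.62, 2.62], [-0.44, 2.09], [-1.27, 1.32], [0.08, 2.57], [-1.32, 4.46], [0.12, 2], [-2.74, 2.74]. Speed limits (rad/s): [2.22, 2.22, 3.01, 3.01, 3.14, 3.14, 3.14].

INTERFACE

Orientations are given as a rotation vector (axis times angle).
In Python, from cell import arm gives the robot as it stands. The module is installed in compiled form; this text tells all that it offers.
- The arm moves only by the shell command python3 -m creep 'ROWS' [OPENING] [FORCE]. ROWS is JSON, a list of rows, each a list of 6 numbers: the shift along the tool's x, y, z scaled (see below), then the turn, a rotation vector about the tool's x, y, z scaled (see below). A call has 1 to 20 rows; each row shifts and turns the commanded pose from where the row before left it, along the tool's axes as they then stand; what a row does not reach is not made up. The controller multiplies each number of a shift by 0.4 m and each number of a turn by 120 degrees. A row lasts 1/12 s, in which the tool goes at most 41.7 mm and 7.16 degrees, less where a joint would pass 70% of its speed; a pose out of reach is approached as far as the arm can. A call with a number of a shift or a turn outside -1 to 1 is refused whole. A call with a gripper value outside its range is refused whole. OPENING is the closure, from -1 (fully open) to 1 (shut), set as the call begins (- or left out, the last holds). The fingers move at their own pace and stop on an object; FORCE is the grip in N (left out, the last holds). Time passes only in rows, so rows that do not move let the fingers close. It gives the time, the measured TCP pose, the force, the opening and the grip force at its end, in the units of the state.
- arm.observe(): the state, without advancing time (a new reading comes with each control period).
- arm.get_image(name): name is "scene" or "side" or "wrist"; returns a dict with "frame" (480x640x3 uint8, red, green, blue), "intrinsics" (3x3 intrinsics, pixels), "rvec" (rotation vector, rad) and "tvec" (3), from world to camera coordinates, as OpenCV has them; the wrist camera has in their place "mount" (4x4, takes a point from camera to tool coordinates, whose origin is the TCP and whose axes are the flange's). Camera axes: x right, y down, z forward; pixel columns grow to the right and rows downward; lengths in m; the calibration is good to about 2 mm. A picture is of the moment at which its call begins: read the wrist's pose just before it. There is no depth.
- arm.sign_off(): hands the job in; it is judged then, once.
The state is a dict: "clock": time; "joints": joint angles; "dq": joint speeds; "joint_efforts": joint torques, N m; "position": TCP position; "ee_rot": TCP orientation; "force": force on the tool from outside, world axes, zero at the start; "ft_torque": the same for the moment, N m; "width": opening from 0.0 (shut) to 1.0 (fully open); "gripper_force": force on a finger pad.
Only numpy, scipy, OpenCV 4.12 (cv2) and the standard library are available. Lean on these libraries where they do the work, as an engineer would, in place of code of your own. Each camera call takes 0.05 s, during which the arm holds its last target. There are 200 camera calls.

## Working session

There is one attempt and no reset: what is moved stays moved. The work goes in short steps, Python scripts to look and compute and a shell command to move; the robot and the scene stay as the last step left them, time stands still between calls to the robot, and variables do not carry over. Pictures are saved under pics/ and viewed, at most 10 in all, crops included, and the job is handed in when it is done.

```bash
mkdir -p pics
python3 - <<'E'
from cell import arm
import cv2,numpy as np
s=arm.observe();print({k:np.round(v,4).tolist() for k,v in s.items()});print(arm.grip_point_offset)
for n in ["scene","side","wrist"]:
    i=arm.get_image(n);cv2.imwrite(f"pics/{n}0.png",i["frame"][:,:,::-1])
    print(n,[(k,np.round(i[k],4).tolist()) for k in i if k!="frame"])
E
```

```text
{'clock': 0.0, 'joints': [-1.2936, 0.4352, 0.025, 1.5741, -0.0116, 1.134, -0.0751], 'dq': [-0.0006, -0.0017, 0.0004, 0.0001, -0.001, -0.0007, -0.0001], 'joint_efforts': [0.0, -66.7847, 0.985, -31.4462, -0.0605, 0.0429, 0.0002], 'position': [0.2315, 0.5799, 0.1888], 'ee_rot': [-0.593, -3.0849, 0.0025], 'force': [0.1394, -0.7594, -0.1369], 'ft_torque': [-0.0035, -0.0517, 0.0092], 'gripper_force': 0.0, 'width': 0.9982}
0.0188
scene [('intrinsics', [[437.08, 0.0, 321.6268], [0.0, 437.08, 236.335], [0.0, 0.0, 1.0]]), ('rvec', [2.301, -0.9937, 0.353]), ('tvec', [-0.2655, 0.4582, 0.6302])]
side [('intrinsics', [[523.2109, 0.0, 314.0778], [0.0, 523.2109, 249.615], [0.0, 0.0, 1.0]]), ('rvec', [2.5792, -0.3048, 0.0684]), ('tvec', [-0.4718, 0.2999, 1.126])]
wrist [('intrinsics', [[344.8447, 0.0, 316.9226], [0.0, 344.8447, 243.4216], [0.0, 0.0, 1.0]]), ('mount', [[0.0007, -0.968, -0.2509, 0.0694], [1.0, 0.0008, -0.0, -0.0005], [0.0002, -0.2509, 0.968, -0.1947], [0.0, 0.0, 0.0, 1.0]])]
```

View pics/scene0.png

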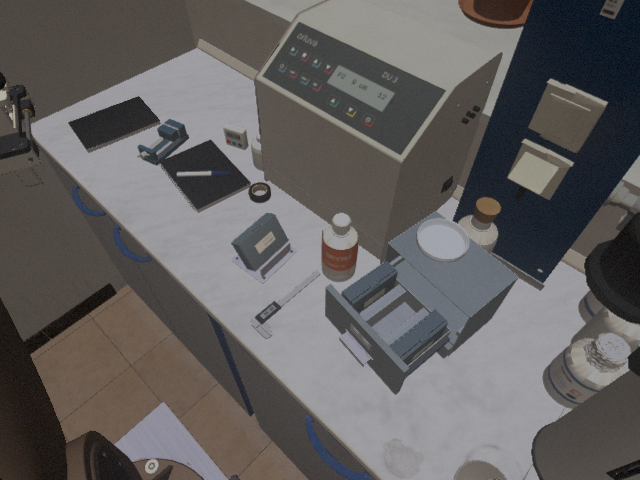

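View pics/side0.png

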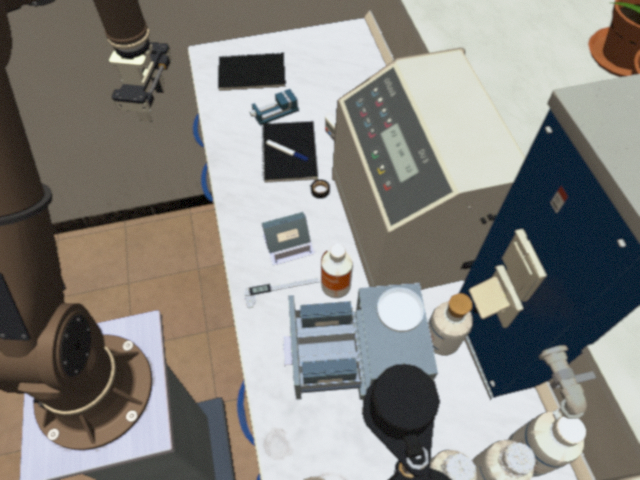

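The scene view shows the case at about (262,240), the bottle at (340,250) and the open drawer at about (390,320). The side view shows the case at (287,235) and the drawer front at about x=295, y=297-398. I'll zoom in on both.

Run:
```python
import cv2
def crop(n,x0,y0,x1,y1,f,o):
    a=cv2.imread(f"pics/{n}.png")[y0:y1,x0:x1];a=cv2.resize(a,None,fx=f,fy=f,interpolation=cv2.INTER_CUBIC)
    for x in range((x0+19)//20*20,x1,20):
        cv2.line(a,(int((x-x0)*f),0),(int((x-x0)*f),6),(0,0,255),1);cv2.putText(a,str(x),(int((x-x0)*f),16),0,.35,(0,0,255))
    for y in range((y0+19)//20*20,y1,20):
        cv2.line(a,(0,int((y-y0)*f)),(6,int((y-y0)*f)),(0,0,255),1);cv2.putText(a,str(y),(8,int((y-y0)*f)+4),0,.35,(0,0,255))
    cv2.imwrite(o,a)
crop("scene0",225,205,525,400,2.66,"pics/sc.png")
crop("side0",235,200,445,400,3,"pics/si.png")
```

```text
(no output)
```

View pics/sc.png

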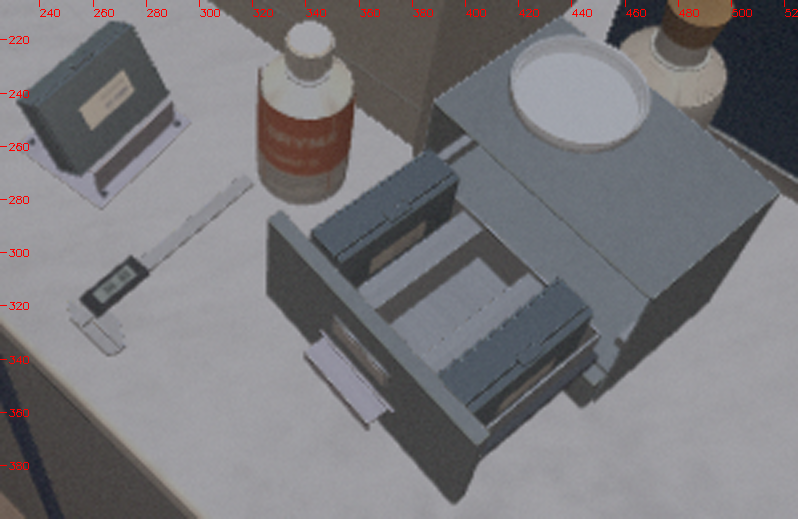

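View pics/si.png

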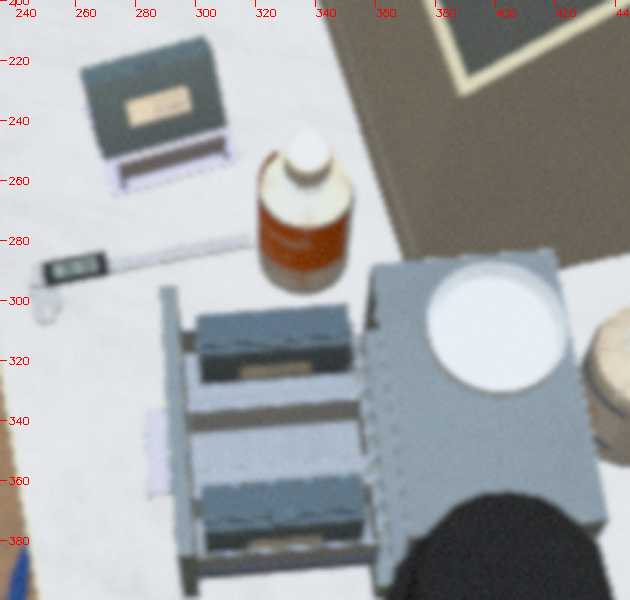

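Run:
```python
import cv2,numpy as np
from cell import arm
o=[]
for n,x0,y0 in [("scene",226,206),("side",254,204)]:
    f=5.2;a=cv2.imread(f"pics/{n}0.png")[y0:y0+84,x0:x0+76];a=cv2.resize(a,None,fx=f,fy=f,interpolation=cv2.INTER_CUBIC)
    a=np.clip(a.astype(float)*1.5,0,255).astype(np.uint8)
    for x in range((x0+9)//10*10,x0+76,10): cv2.line(a,(int((x-x0+.5)*f),0),(int((x-x0+.5)*f),6),(0,0,255),1);cv2.putText(a,str(x),(int((x-x0)*f),16),0,.35,(0,0,255))
    for y in range((y0+9)//10*10,y0+84,10): cv2.line(a,(0,int((y-y0+.5)*f)),(6,int((y-y0+.5)*f)),(0,0,255),1);cv2.putText(a,str(y),(8,int((y-y0)*f)+4),0,.35,(0,0,255))
    o.append(a)
    i=arm.get_image(n);R=cv2.Rodrigues(i["rvec"])[0];print(n,-R.T@i["tvec"])
cv2.imwrite("pics/zoom.png",np.hstack(o))
```

```text
scene [ 0.15532895 -0.21233199  0.77998089]
side [ 0.39696053 -0.43101959  1.11220222]
```

View pics/zoom.png

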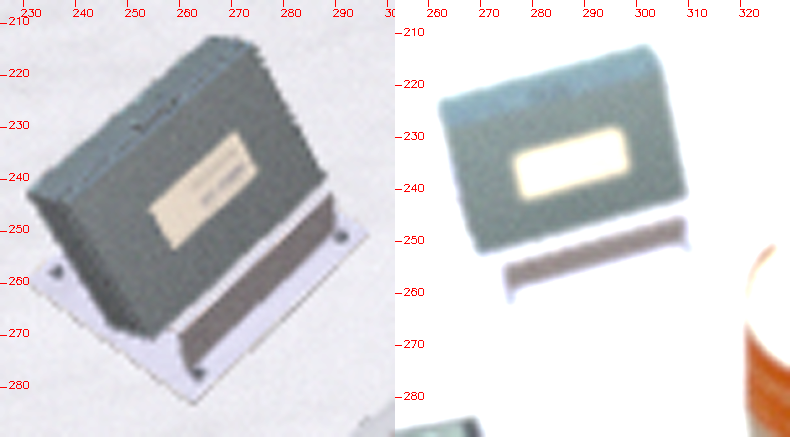

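The lid faces the cameras. I'll fit the case and the cabinet to the corner pixels.

```bash
cat > h.py <<'E'
import cv2,numpy as np
from scipy.optimize import least_squares
from scipy.spatial.transform import Rotation as R
from cell import arm
C={}
for n in ["scene","side"]:
    i=arm.get_image(n);C[n]=(i["rvec"],i["tvec"],i["intrinsics"])
def proj(n,P): return cv2.projectPoints(np.array(P,float).reshape(-1,1,3),C[n][0],C[n][1],C[n][2],None)[0][:,0]
E
python3 - <<'E'
from h import *
s,c=.5,np.sqrt(.75)
R0=np.array([[0,-s,-c],[1,0,0],[0,-c,s]]).T
R0=np.column_stack([[0,-s,-c],[1,0,0],[0,-c,s]])
L=52.5
uT=[(-34,-L,0),(-34,L,0)];lT=[(-34,-L,31),(-34,L,31)];lB=[(38,-L,31),(38,L,31)]
M=np.array(uT+lT+lB)/1e3
px={"scene":[(230.7,242.4),(266.5,212.6),(238,244.5),(275,215),(255.3,270.9),(288.2,239.5)],
"side":[(262.3,222.9),(301.6,212.2),(263.7,228.1),(304.5,216.6),(270.2,252),(309.5,241.2)]}
def w(p):return M@(R.from_euler('z',p[3]).as_matrix()@R0).T+p[:3]
f=lambda p:np.concatenate([(proj(n,w(p))-px[n]).ravel() for n in px])
r=least_squares(f,[.5,.3,.05,-.5],loss='soft_l1');p=r.x;Rc=R.from_euler('z',p[3]).as_matrix()@R0
print("case",p,np.round(r.fun,1));print("corners",w(p).round(3).tolist())
print("top",Rc@[-.034,0,.0155]+p[:3],"lowest z",(Rc@[.038,0,0])[2]+p[2]);print(Rc.round(3))
# cabinet
H=.158
def cp(p):
    Rz=R.from_euler('z',p[2]).as_matrix();t=np.array([p[0],p[1],0]);q=p[3]
    return lambda P:np.array(P)@Rz.T+t
obs=[("scene",(-.063,.095,H),(387.8,242.6)),("scene",(-.063,-.095,H),(469.4,316.7)),("scene",(.063,-.095,H),(517.1,277.2)),
("side",(-.063,.095,H),(358.3,288.3)),("side",(.063,.095,H),(420,282.7)),("side",(.063,-.095,H),(437.3,373.3)),
("scene",(None,.0935,.154),(325.8,285.1)),("scene",(None,-.0935,.154),(404.3,371.5)),("side",(None,.0935,.154),(288.7,296)),("side",(None,-.0935,.154),(295.5,399)),("scene",(None,-.0935,.054),(396.8,394.1))]
def g(p):
    o=[]
    for n,P,u in obs:
        P=(p[3] if P[0] is None else P[0],)+P[1:]
        o.append((proj(n,cp(p)([P]))-u)[0])
    return np.concatenate(o)
r=least_squares(g,[.65,0,0,-.2],loss='soft_l1');p=r.x
print("cab",p,np.round(r.fun.reshape(-1,2),1).tolist())
K=cp(p);print("front",K([[p[3],0,.143]]),"bay",K([[p[3]+.071,0,.067]]))
fc=[[p[3]+.071+a,b,.143] for b in (.0455,.0765,-.0455,-.0765) for a in(-.052,.052)]
print("filed tops pred",proj("scene",K(fc)).round(0).tolist(),proj("side",K(fc)).round(0).tolist())
E
```

```text
case [0.47760776 0.27506019 0.04872186 0.07715739] [-0.6  0.4 -0.7 -0.1  0.4  0.3 -0.5 -1.3 -0.1  1.1  0.9  1.1 -1.  -0.7
  1.6 -1.2 -0.2 -0.7  1.8 -0.7 -0.4  1.6  1.9  0.9]
corners [[0.424, 0.288, 0.078], [0.529, 0.296, 0.078], [0.426, 0.261, 0.094], [0.531, 0.269, 0.094], [0.429, 0.225, 0.031], [0.533, 0.233, 0.031]]
top [0.47733208 0.27862615 0.08591672] lowest z 0.015812893356595054
[[ 0.039  0.997  0.067]
 [-0.499  0.077 -0.863]
 [-0.866  0.     0.5  ]]
cab [ 0.63402771 -0.07689496 -0.1520076  -0.20365391] [[-1.0, 0.4], [0.1, 1.5], [1.2, -0.2], [0.1, -0.9], [-0.4, -0.1], [1.1, -0.4], [0.2, 0.8], [0.9, 0.3], [1.1, -1.8], [-0.0, -14.4], [-1.0, 0.6]]
front [[ 0.43272212 -0.04605709  0.143     ]] bay [[ 0.50290342 -0.05680812  0.067     ]]
filed tops pred [[353.0, 303.0], [398.0, 271.0], [341.0, 290.0], [386.0, 259.0], [391.0, 343.0], [437.0, 307.0], [405.0, 358.0], [451.0, 321.0]] [[301.0, 317.0], [352.0, 313.0], [300.0, 303.0], [351.0, 299.0], [304.0, 361.0], [358.0, 356.0], [305.0, 377.0], [360.0, 372.0]]
```

```bash
cat >> h.py <<'E'
def cur():
    s=arm.observe();return np.array(s["position"]),R.from_rotvec(s["ee_rot"]).as_matrix()
def plan(p,Rt,N,start=None):
    p0,R0=start or cur();D=R.from_matrix(R0.T@Rt).as_rotvec();r=D/N
    A=sum(R.from_rotvec(k*r).as_matrix() for k in range(N))
    sh=np.linalg.solve(A,R0.T@(np.array(p)-p0))
    print(N,"rows",np.round(sh/.4,4).tolist()+np.round(np.degrees(r)/120,4).tolist(),"mm/row",round(np.linalg.norm(sh)*1e3,1),"deg",round(np.degrees(np.linalg.norm(D)),1))
Rcase=R.from_euler('z',.07716).as_matrix()@np.column_stack([[0,-.5,-.75**.5],[1,0,0],[0,-.75**.5,.5]])
Rg=np.column_stack([-Rcase[:,1],-Rcase[:,2],Rcase[:,0]])
top=np.array([.4773,.2786,.0859])
E
python3 - <<'E'
from h import *
plan(top-.09*Rg[:,2]+[0,0,.03],Rg,17)
E
```

```text
17 rows [-0.0417, -0.0311, 0.008, 0.0144, -0.0034, -0.0125] mm/row 21.0 deg 39.6
```

```bash
python3 -m creep '[[-0.0417,-0.0311,0.008,0.0144,-0.0034,-0.0125],[-0.0417,-0.0311,0.008,0.0144,-0.0034,-0.0125],[-0.0417,-0.0311,0.008,0.0144,-0.0034,-0.0125],[-0.0417,-0.0311,0.008,0.0144,-0.0034,-0.0125],[-0.0417,-0.0311,0.008,0.0144,-0.0034,-0.0125],[-0.0417,-0.0311,0.008,0.0144,-0.0034,-0.0125],[-0.0417,-0.0311,0.008,0.0144,-0.0034,-0.0125],[-0.0417,-0.0311,0.008,0.0144,-0.0034,-0.0125],[-0.0417,-0.0311,0.008,0.0144,-0.0034,-0.0125],[-0.0417,-0.0311,0.008,0.0144,-0.0034,-0.0125],[-0.0417,-0.0311,0.008,0.0144,-0.0034,-0.0125],[-0.0417,-0.0311,0.008,0.0144,-0.0034,-0.0125],[-0.0417,-0.0311,0.008,0.0144,-0.0034,-0.0125],[-0.0417,-0.0311,0.008,0.0144,-0.0034,-0.0125],[-0.0417,-0.0311,0.008,0.0144,-0.0034,-0.0125],[-0.0417,-0.0311,0.008,0.0144,-0.0034,-0.0125],[-0.0417,-0.0311,0.008,0.0144,-0.0034,-0.0125],[0,0,0,0,0,0],[0,0,0,0,0,0],[0,0,0,0,0,0]]' -1
python3 - <<'E'
from h import *
p,r=cur();print(p,r.round(3).tolist(),arm.observe()["joints"]);plan(top-.09*Rg[:,2]+[0,0,.03],Rg,1)
i=arm.get_image("wrist");cv2.imwrite("pics/w1.png",i["frame"][:,:,::-1])
E
```

```text
clock: 2.12
position: [0.4729, 0.3237, 0.194]
ee_rot: [-0.114, 3.013, -0.803]
force: [0.0, 0.5, 0.4]
width: 0.999
gripper_force: 0.0
[0.47278257 0.32388983 0.19421557] [[-0.997, -0.066, 0.04], [-0.077, 0.865, -0.496], [-0.002, -0.498, -0.867]] [-0.98747516  0.58957599  0.08974321  1.44113385  0.2962172   1.51080007
  0.66645307]
1 rows [-0.0025, -0.0006, 0.0014, 0.0011, 0.0007, -0.0004] mm/row 1.2 deg 0.2
```

View pics/w1.png

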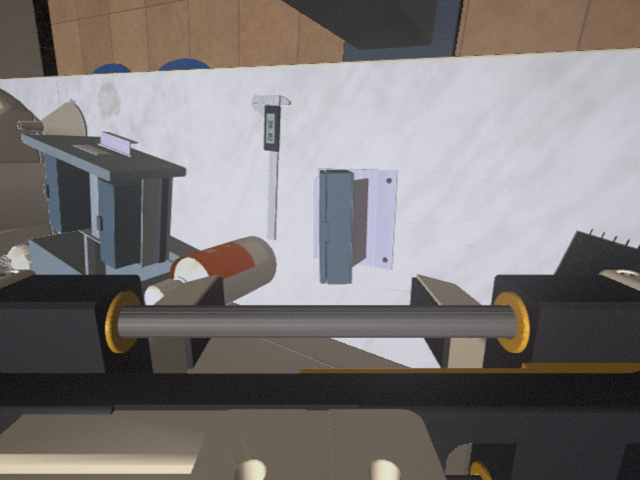

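The wrist view shows the case's top edge face, with corners at about (319,171), (353,169), (352,283) and (320,283). The tab is at (325,228) and the stand is behind the case on the right. I'll check that against the prediction.

```bash
cat >> h.py <<'E'
K=np.array([[344.8447,0,316.9226],[0,344.8447,243.4216],[0,0,1]])
def wproj(P,pose):
    i=arm.get_image("wrist");M=np.array(i["mount"]);p,r=pose
    t=(np.array(P)-p)@r;c=(t-M[:3,3])@M[:3,:3];return c[:,:2]/c[:,2:]*344.8447+[K[0,2],K[1,2]]
E
python3 - <<'E'
from h import *
ps=cur()
c=lambda t,yaw:np.array([t+(R.from_euler('z',yaw).as_matrix()@Rcase)@np.array(v)/1e3 for v in[(0,-52.5,15.5),(0,-52.5,-15.5),(0,52.5,-15.5),(0,52.5,15.5)]])
print(wproj(c(top,0),ps).round(1).tolist())
o=np.array([(319.5,170.5),(353,169.5),(352,283),(320.5,284)])
M=np.array(arm.get_image("wrist")["mount"])
def f(q): 
    t=(c(top+q[:3],q[3])-ps[0])@ps[1];cc=(t-M[:3,3])@M[:3,:3];return (cc[:,:2]/cc[:,2:]*344.8447+[K[0,2],K[1,2]]-o).ravel()
r=least_squares(f,[0,0,0,0]);print(r.x,r.fun.round(1))
r=least_squares(lambda q:f([q[0],q[1],0,q[2]]),[0,0,0]);print(r.x,r.fun.round(1))
E
```

```text
[[315.5, 174.1], [350.4, 174.1], [347.8, 285.0], [315.6, 285.0]]
[-0.003891    0.0046135   0.00170364  0.01762294] [-1.1  0.   0.9  0.4  0.7  0.  -0.5 -0.5]
[-0.00347505  0.00382665  0.01827926] [-0.9  0.3  0.8  0.8  0.7 -0.4 -0.3 -0.9]
```

```bash
cat >> h.py <<'E'
Rcase=R.from_euler('z',.0147).as_matrix()@Rcase
Rg=np.column_stack([-Rcase[:,1],-Rcase[:,2],Rcase[:,0]])
top=np.array([.4743,.2818,.0863])
E
python3 - <<'E'
from h import *
a=top-.05*Rg[:,2]
plan(a,Rg,5);plan(top+.027*Rg[:,2],Rg,6,(a,Rg))
E
```

```text
5 rows [0.0015, 0.0091, 0.0321, 0.0001, -0.0006, -0.0014] mm/row 13.4 deg 0.9
6 rows [0.0, 0.0, 0.0321, 0.0, 0.0, 0.0] mm/row 12.8 deg 0.0
```

```bash
python3 -m creep '[[0.0015,0.0091,0.0321,0.0001,-0.0006,-0.0014],[0.0015,0.0091,0.0321,0.0001,-0.0006,-0.0014],[0.0015,0.0091,0.0321,0.0001,-0.0006,-0.0014],[0.0015,0.0091,0.0321,0.0001,-0.0006,-0.0014],[0.0015,0.0091,0.0321,0.0001,-0.0006,-0.0014],[0,0,0,0,0,0],[0,0,0,0,0,0]]' -1
python3 - <<'E'
from h import *
plan(top+.027*Rg[:,2],Rg,6)
cv2.imwrite("pics/w2.png",arm.get_image("wrist")["frame"][:,:,::-1])
c=np.array([top+Rcase@np.array(v)/1e3 for v in[(0,-52.5,15.5),(0,-52.5,-15.5),(0,52.5,-15.5),(0,52.5,15.5)]])
print(wproj(c,cur()).round(1).tolist())
E
```

```text
clock: 3.15
position: [0.4719, 0.3063, 0.1294]
ee_rot: [-0.138, 3.009, -0.807]
force: [0.1, 0.5, 0.7]
width: 1.0
gripper_force: 0.0
6 rows [0.0002, -0.0, 0.0324, 0.0001, 0.0001, -0.0] mm/row 13.0 deg 0.1
[[293.8, 177.8], [337.9, 177.8], [335.8, 314.8], [296.0, 314.8]]
```

View pics/w2.png

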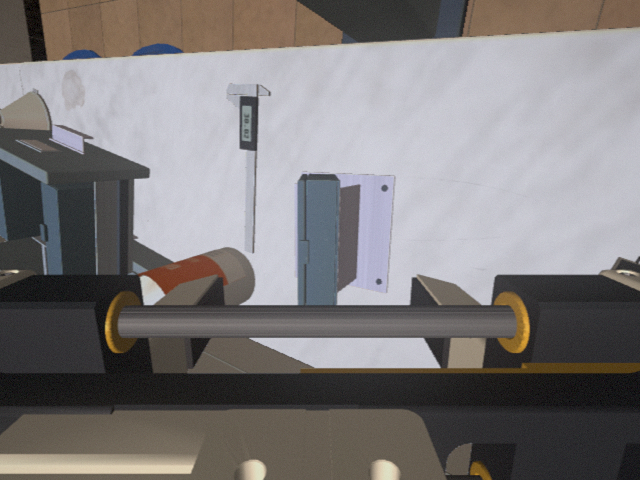

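The case top now spans x 298–339 at row 177, against a prediction of 294–338, so it is within about 1 mm. I'll descend and grip.

```bash
python3 -m creep '[[0,0.0004,0.0324,0,0,0],[0,0.0004,0.0324,0,0,0],[0,0.0004,0.0324,0,0,0],[0,0.0004,0.0324,0,0,0],[0,0.0004,0.0324,0,0,0],[0,0.0004,0.0324,0,0,0],[0,0,0,0,0,0],[0,0,0,0,0,0]]' -1 && python3 -m creep '[[0,0,0,0,0,0],[0,0,0,0,0,0],[0,0,0,0,0,0],[0,0,0,0,0,0],[0,0,0,0,0,0],[0,0,0,0,0,0],[0,0,0,0,0,0],[0,0,0,0,0,0],[0,0,0,0,0,0],[0,0,0,0,0,0]]' 1 20
```

```text
clock: 4.02
position: [0.4757, 0.2687, 0.0621]
ee_rot: [-0.138, 3.009, -0.806]
force: [-0.5, -0.4, 0.5]
width: 1.001
gripper_force: 0.0
clock: 4.85
position: [0.4756, 0.2687, 0.0617]
ee_rot: [-0.138, 3.009, -0.806]
force: [-0.4, 0.5, 0.5]
width: 0.323
gripper_force: 0.0
```

```bash
python3 -m creep '[[0,0,0,0,0,0],[0,0,0,0,0,0],[0,0,0,0,0,0]]' 1 25
python3 - <<'E'
from h import *
cv2.imwrite("pics/w3.png",arm.get_image("wrist")["frame"][100:360,150:550,::-1])
E
```

```text
clock: 5.1
position: [0.4756, 0.2687, 0.0617]
ee_rot: [-0.139, 3.008, -0.806]
force: [-0.1, 0.8, 0.7]
width: 0.105
gripper_force: 0.0
```

```bash
python3 -m creep '[[0,0,0,0,0,0]]' -1
python3 - <<'E'
from h import *
print(arm.observe()["width"])
a=arm.get_image("wrist")["frame"][:,:,::-1];b=arm.get_image("scene")["frame"][180:300,200:360,::-1]
cv2.imwrite("pics/w4.png",np.vstack([a[150:420,80:560],cv2.resize(b,(440,330),interpolation=cv2.INTER_CUBIC)[:,:440].copy() if 0 else cv2.copyMakeBorder(cv2.resize(b,(440,330)),0,0,0,40,cv2.BORDER_CONSTANT)]))
E
```

```text
clock: 5.33
position: [0.4756, 0.2687, 0.0617]
ee_rot: [-0.138, 3.008, -0.806]
force: [0.5, 1.1, 0.8]
width: 0.046
gripper_force: 0.0
0.12468243355790116
```

View pics/w4.png

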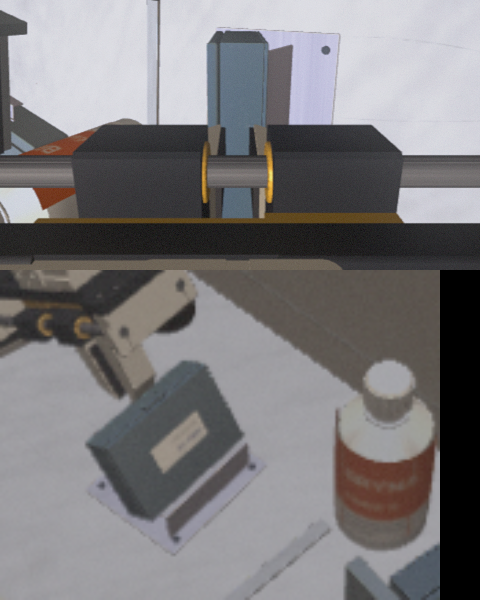

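Run:
```python
from h import *
p,r=cur()
P=np.array([p,p-.0188*r[:,2],p-.066*r[:,2],top,top+.027*Rg[:,2]])
print(p,r.round(3).tolist());print(proj("scene",P).round(1).tolist(),proj("side",P).round(1).tolist(),wproj(P,(p,r)).round(1).tolist())
print(arm.observe()["width"])
b=arm.get_image("side")["frame"][170:270,230:340,::-1];a=arm.get_image("scene")["frame"][180:280,200:310,::-1]
f=3.6;o=[]
for im,q,of in((a,proj("scene",P[[0,3]]),(200,180)),(b,proj("side",P[[0,3]]),(230,170))):
    im=cv2.resize(im,None,fx=f,fy=f,interpolation=cv2.INTER_CUBIC)
    for k,(x,y) in enumerate(q): cv2.circle(im,(int((x-of[0]+.5)*f),int((y-of[1]+.5)*f)),3,[(0,0,255),(0,255,0)][k],1)
    o.append(im)
cv2.imwrite("pics/z5.png",np.hstack(o))
```

```text
[0.47560695 0.26871727 0.06171712] [[-0.996, -0.079, 0.046], [-0.092, 0.862, -0.498], [-0.0, -0.5, -0.866]]
[[256.6, 238.4], [252.4, 231.3], [241.4, 212.9], [250.5, 227.9], [256.6, 238.1]] [[284.4, 228.2], [282.9, 221.3], [278.9, 203.7], [282.2, 218.1], [284.4, 228.0]] [[315.8, 273.8], [315.7, 285.4], [315.3, 327.6], [313.9, 291.6], [314.3, 274.1]]
0.33816964950319545
```

View pics/z5.png

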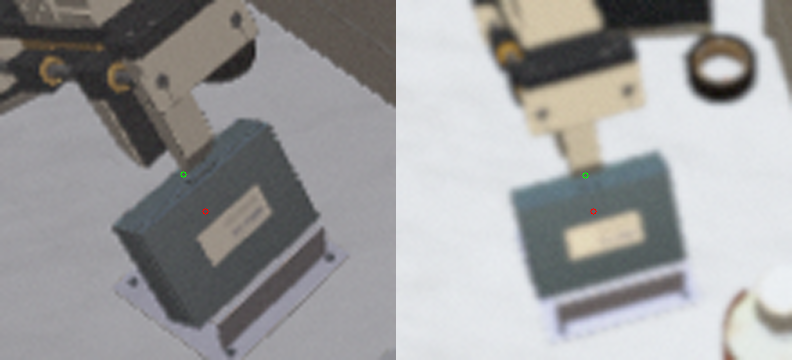

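The picture shows the case has not moved. Both fingertips end at the case's top edge, at about (255,226) in scene, although the reported TCP projects 10 px further on at (257,238). The fingers look about 30 mm shorter than the TCP frame says, so I'll measure that from the wrist pictures. The gripper stays fixed in them while the background moves.

```bash
python3 -m creep '[[0,0,0,0,0,0],[0,0,0,0,0,0],[0,0,0,0,0,0],[0,0,0,0,0,0],[0,0,0,0,0,0],[0,0,0,0,0,0],[0,0,0,0,0,0]]' -1
python3 - <<'E'
import cv2,numpy as np
from h import *
cv2.imwrite("pics/w6.png",arm.get_image("wrist")["frame"][:,:,::-1])
I=[cv2.GaussianBlur(cv2.imread(f"pics/{n}.png").astype(np.float32),(3,3),0) for n in("w1","w2","w6")]
m=(np.ptp(np.array(I),0).max(2)<9)
for rr in range(262,310,2): print(rr,''.join('#' if v else '.' for v in m[rr,176:240:2]),''.join('#' if v else '.' for v in m[rr,390:490:2]))
M=np.array(arm.get_image("wrist")["mount"])
for d in(0,.02,.03,.035,.04):
    t=np.array([[.0095,.046,-d],[-.0095,.046,-d],[.0095,-.046,-d],[-.0095,-.046,-d],[.0095,.065,-d]]);c=(t-M[:3,3])@M[:3,:3];print(d,(c[:,:2]/c[:,2:]*344.84+[K[0,2],K[1,2]]).round(0).tolist())
E
```

```text
clock: 6.37
position: [0.4756, 0.2687, 0.0617]
ee_rot: [-0.139, 3.009, -0.806]
force: [0.5, -1.1, 0.2]
width: 0.942
gripper_force: 0.0
262 ................................ ..........................#.......................
264 ................................ .........................###......................
266 ................................ .........................##.......................
268 ................................ ..................................................
270 ................................ ..................#.##............................
272 ................................ .................#.#####..........................
274 ................................ .................###...##.........................
276 ..................##............ ...............###.######.........................
278 ...............#####............ ............#.....####.###........................
280 ...........#######.............. ............#......######.##......................
282 .......###########.............. ....................#.#######.##................
[... 874 characters left out ...]
#..#....
304 #########...#...#..#...#........ ............###########....#################......
306 ################################ .....#.....######################################.
308 ################################ ##..###.#######.##################################
0 [[394.0, 259.0], [392.0, 289.0], [238.0, 258.0], [240.0, 289.0], [426.0, 259.0]]
0.02 [[402.0, 270.0], [400.0, 302.0], [230.0, 269.0], [232.0, 302.0], [437.0, 270.0]]
0.03 [[406.0, 276.0], [404.0, 310.0], [225.0, 276.0], [227.0, 310.0], [444.0, 276.0]]
0.035 [[409.0, 280.0], [406.0, 315.0], [222.0, 279.0], [225.0, 315.0], [447.0, 280.0]]
0.04 [[412.0, 283.0], [409.0, 319.0], [219.0, 283.0], [222.0, 319.0], [451.0, 283.0]]
```

The fingertips sit about 31 mm (±4) behind the reported TCP: observed tip corners (223,277) and (413,277). I'll advance 31 mm so the tips end about 27 mm below the edge, then grip.

```bash
python3 -m creep '[[0,0,0.0155,0,0,0],[0,0,0.0155,0,0,0],[0,0,0.0155,0,0,0],[0,0,0.0155,0,0,0],[0,0,0.0155,0,0,0],[0,0,0,0,0,0],[0,0,0,0,0,0]]' -1 && python3 -m creep '[[0,0,0,0,0,0],[0,0,0,0,0,0],[0,0,0,0,0,0],[0,0,0,0,0,0],[0,0,0,0,0,0],[0,0,0,0,0,0],[0,0,0,0,0,0],[0,0,0,0,0,0],[0,0,0,0,0,0],[0,0,0,0,0,0],[0,0,0,0,0,0],[0,0,0,0,0,0],[0,0,0,0,0,0],[0,0,0,0,0,0]]' 1 25
```

```text
clock: 7.15
position: [0.4769, 0.2528, 0.0345]
ee_rot: [-0.138, 3.009, -0.807]
force: [-0.7, 0.7, -0.6]
width: 0.999
gripper_force: 0.0
clock: 8.32
position: [0.4771, 0.2528, 0.0351]
ee_rot: [-0.138, 3.008, -0.807]
force: [-1.1, -1.7, 5.0]
width: 0.329
gripper_force: 25.0
```

Gripped at 30.3 mm with 25 N. I'll lift it out along the slope.

```bash
python3 -m creep '[[0,0,-0.02,0,0,0],[0,0,-0.03,0,0,0],[0,0,-0.03,0,0,0],[0,0,-0.03,0,0,0],[0,0,-0.03,0,0,0],[0,0,-0.03,0,0,0],[0,0,-0.03,0,0,0],[0,0,-0.03,0,0,0],[0,0,-0.02,0,0,0],[0,0,0,0,0,0]]'
cat >> h.py <<'E'
# case_top in the tool frame, from the grasp
_p0,_R0=np.array([.4771,.2528,.0351]),R.from_rotvec([-.138,3.008,-.807]).as_matrix()
tt=_R0.T@(top-_p0); tt[1]=0
yc=-.152
Rp=np.column_stack([[-np.cos(yc),-np.sin(yc),0],[-np.sin(yc),np.cos(yc),0],[0,0,-1]])
bay=np.array([.5029,-.0568,.067])
def tcp(casetop): return np.array(casetop)-Rp@tt
E
python3 - <<'E'
from h import *
print(tt,Rp)
b=tcp([.475,.31,.285]);plan(b,Rp,12);c=tcp([bay[0],bay[1],.29]);plan(c,Rp,16,(b,Rp))
E
```

```text
clock: 9.15
position: [0.4726, 0.3054, 0.1226]
ee_rot: [-0.14, 3.008, -0.8]
force: [0.7, 0.3, -0.8]
width: 0.331
gripper_force: 24.9
[ 0.00010938  0.         -0.05890758] [[-0.98847022  0.15141537  0.        ]
 [ 0.15141537  0.98847022  0.        ]
 [ 0.          0.         -1.        ]]
12 rows [-0.001, -0.0048, -0.0216, -0.0207, 0.0026, 0.0095] mm/row 8.9 deg 33.0
16 rows [-0.013, -0.056, -0.0008, 0.0, 0.0, 0.0] mm/row 23.0 deg 0.0
```

```bash
python3 -m creep '[[-0.001,-0.0048,-0.0216,-0.0207,0.0026,0.0095],[-0.001,-0.0048,-0.0216,-0.0207,0.0026,0.0095],[-0.001,-0.0048,-0.0216,-0.0207,0.0026,0.0095],[-0.001,-0.0048,-0.0216,-0.0207,0.0026,0.0095],[-0.001,-0.0048,-0.0216,-0.0207,0.0026,0.0095],[-0.001,-0.0048,-0.0216,-0.0207,0.0026,0.0095],[-0.001,-0.0048,-0.0216,-0.0207,0.0026,0.0095],[-0.001,-0.0048,-0.0216,-0.0207,0.0026,0.0095],[-0.001,-0.0048,-0.0216,-0.0207,0.0026,0.0095],[-0.001,-0.0048,-0.0216,-0.0207,0.0026,0.0095],[-0.001,-0.0048,-0.0216,-0.0207,0.0026,0.0095],[-0.001,-0.0048,-0.0216,-0.0207,0.0026,0.0095],[0,0,0,0,0,0]]' && python3 -m creep '[[-0.013,-0.056,-0.0008,0,0,0],[-0.013,-0.056,-0.0008,0,0,0],[-0.013,-0.056,-0.0008,0,0,0],[-0.013,-0.056,-0.0008,0,0,0],[-0.013,-0.056,-0.0008,0,0,0],[-0.013,-0.056,-0.0008,0,0,0],[-0.013,-0.056,-0.0008,0,0,0],[-0.013,-0.056,-0.0008,0,0,0],[-0.013,-0.056,-0.0008,0,0,0],[-0.013,-0.056,-0.0008,0,0,0],[-0.013,-0.056,-0.0008,0,0,0],[-0.013,-0.056,-0.0008,0,0,0],[-0.013,-0.056,-0.0008,0,0,0],[-0.013,-0.056,-0.0008,0,0,0],[-0.013,-0.056,-0.0008,0,0,0],[-0.013,-0.056,-0.0008,0,0,0],[0,0,0,0,0,0],[0,0,0,0,0,0]]'
python3 - <<'E'
from h import *
plan(tcp([bay[0],bay[1],.29]),Rp,1)
p,r=cur();print(arm.observe()["joints"])
for n in("wrist","scene","side"): cv2.imwrite(f"pics/{n}7.png",arm.get_image(n)["frame"][:,:,::-1])
E
```

```text
clock: 10.33
position: [0.4766, 0.307, 0.2276]
ee_rot: [0.249, 3.131, 0.002]
force: [-0.1, 0.5, -0.3]
width: 0.328
gripper_force: 24.9
clock: 11.83
position: [0.5023, -0.0582, 0.2306]
ee_rot: [-0.243, -3.129, 0.003]
force: [0.4, 0.6, -1.1]
width: 0.334
gripper_force: 24.9
1 rows [-0.0015, -0.0018, -0.0008, -0.0005, -0.0014, 0.0003] mm/row 1.0 deg 0.2
[-0.20208714  0.20355663  0.25032433  1.81031071 -0.05438684  1.13741886
  1.48572938]
```

Run:
```python
from h import *
p,r=cur();yv=np.array([-np.sin(yc),np.cos(yc),0]);xv=np.array([np.cos(yc),np.sin(yc),0])
ct=p+r@tt
held=[ct+a*xv*.0525+b*yv*.0155+z for a in(-1,1) for b in(-1,1) for z in(np.zeros(3),np.array([0,0,-.072]))]
filed=[bay+a*xv*.0525+b*yv+[0,0,.072] for a in(-1,1) for b in(-.0765,-.0455,.0455,.0765)]
F=bay-.071*xv;F[2]=.154
pan=[F+xv*a+yv*b for a in(0,.012) for b in(-.0935,.0935)]
o=[]
def draw(n,f,x0,y0,x1,y1,pr):
    im=cv2.resize(cv2.imread(f"pics/{n}7.png")[y0:y1,x0:x1],None,fx=f,fy=f,interpolation=cv2.INTER_CUBIC)
    for P,c in((held,(0,255,0)),(filed,(0,0,255)),(pan,(255,0,255))):
        for x,y in pr(P): cv2.circle(im,(int((x-x0+.5)*f),int((y-y0+.5)*f)),2,c,1)
    return im
a=draw("wrist",1.25,0,0,640,300,lambda P:wproj(P,(p,r)))
b=draw("scene",2.1,310,180,500,285+12,lambda P:proj("scene",P));c=draw("side",2.1,270,280,450,397,lambda P:proj("side",P))
bt=np.hstack([b,c]);h=min(225,bt.shape[0]);bt=bt[:h,:800];bt=cv2.copyMakeBorder(bt,0,0,0,800-bt.shape[1],cv2.BORDER_CONSTANT)
print(a.shape,b.shape,c.shape);print("held wrist",wproj(held,(p,r)).round(0).tolist(),"filed",wproj(filed,(p,r)).round(0).tolist(),"pan",wproj(pan,(p,r)).round(0).tolist())
cv2.imwrite("pics/m7.png",np.vstack([a,bt]))
```

```text
(375, 800, 3) (246, 399, 3) (246, 378, 3)
held wrist [[278.0, 198.0], [291.0, 183.0], [356.0, 198.0], [343.0, 183.0], [284.0, 422.0], [294.0, 341.0], [350.0, 422.0], [340.0, 342.0]] filed [[223.0, 176.0], [261.0, 176.0], [372.0, 176.0], [410.0, 176.0], [231.0, 295.0], [265.0, 295.0], [367.0, 295.0], [402.0, 295.0]] pan [[194.0, 152.0], [439.0, 152.0], [195.0, 168.0], [438.0, 169.0]]
```

View pics/m7.png

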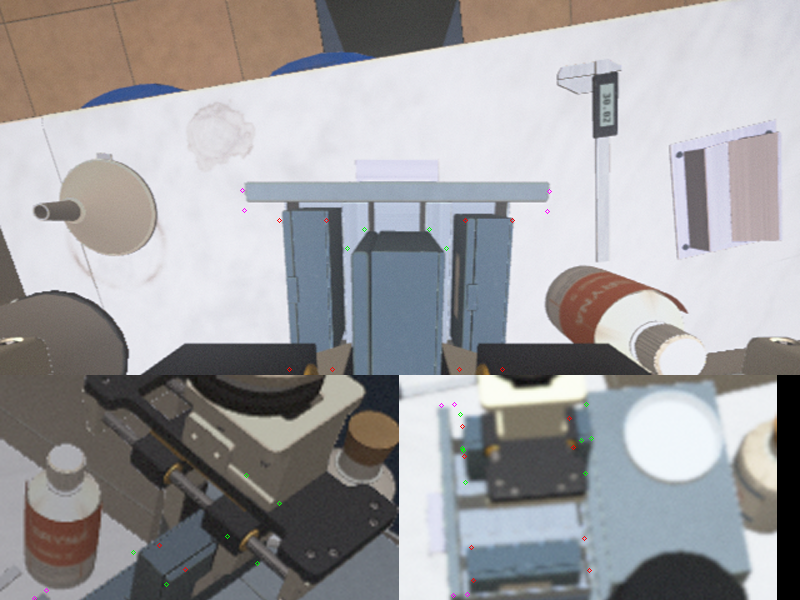

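The wrist view (pixels ÷1.25) shows:
- **Drawer panel:** top from column 197 to 439, rows 146–161, which is about 5 mm nearer the robot than my fit.
- **Filed cases:** columns 228–262 and 374–410.
- **Held case:** top end at columns 282–355, row 201, and its lower edge at about 296–347, row 186.

I'll check the lateral numbers by sub-pixel profiles.

Run:
```python
import cv2,numpy as np
g=cv2.cvtColor(cv2.imread("pics/wrist7.png"),cv2.COLOR_BGR2GRAY)
for r in (164,166,170,180,184,186,188,190,193,196,200,203,210,220): print(r,' '.join(f"{v:3d}" for v in g[r,274:364:2]))
for r in(172,180,190,200): print("L",r,g[r,220:280:2],"R",g[r,356:416:2])
print("panel col",g[140:172,300])
```

```text
164 192 193 193 192 189 189 199 197 195 198 162  95  96 194 198 198 199 198 199 198 198 200 197 197 198 199 198 200 196 201 198 131 100 162 195 194 190 188 187 197 200 198 195 195 196
166 176 191 195 192 192 192 199 198 197 199 159  92  99 196 197 198 200 196 197 196 196 197 198 196 197 200 197 198 199 198 195 123  99 160 192 196 192 188 187 197 197 199 197 197 192
170 192 194 195 187 188 191 199 198 194 199 157  91  95 185 198 195 199 198 196 197 198 198 199 196 197 197 196 200 194 193 194 120  98 169 186 194 189 190 186 199 197 197 198 186 188
180 180 193 197 187 191 190 197 196 197 195 176  90  91 183 196 190 195 194 194 194 193 192 194 195 194 194 195 195 192 193 191 110  99 181 193 193 193 188 192 195 198 198 196 195 146
184 170 194 194 188 188 185 198 197 195 199 164  87  89 180 201 167 151 150 150 150 151 175 190 191 189 188 191 189 189 186 186 108  96 150 189 196 191 187 186 197 197 195 194 173 145
186 169 195 198 193 189 190 191 197 196 161  72  74  69  74 146  79  72  73  69  72  71  72  69  67  71  74  71  73  74  69  69  72  76  72  79 166 191 191 190 198 194 197 197 167 
[... 1932 characters left out ...]
1
 127 129 127 128 131 126 129 127 129 185 232 234]
L 190 [234 235 234 211 135 132 128 114 128 129 132 127 128 129 130 128 126 127
 128 126 113 133  76  74  69  70  64 151 189 196] R [197 195 193 136  65  69  71  71  81 128 128 130  96 127 128 123 127 128
 128 125 131 129 127 133 128 132 119 218 236 234]
L 200 [235 235 234 235 138 131 129 101 128 130 131 130 129 128 127 130 128 125
 126 124 133 127  73  71  73  69  63 125 189 192] R [198 193 192  97  67  71  70  76  96 124 128 122  97 127 126 127 128 126
 129 132 128 127 130 127 129 114 147 235 233 234]
panel col [218 216 218 226 229 169 161 164 162 167 165 170 165 163 166 166 166 165
 167 162 155 144 194 198 194 196 196 184 186 187 185 186]
```

Sub-pixel centring gives the held case at column 318.4 both top and bottom, so it is not tilted. The filed cases are symmetric about 318.4 too, so lateral alignment is good. I'll shift 4.4 mm towards the front and lower.

```bash
python3 -m creep '[[0.0055,0.0004,0,0,0,0],[0.0055,0.0004,0,0,0,0],[0,0,0.0375,0,0,0],[0,0,0.0375,0,0,0],[0,0,0.0375,0,0,0],[0,0,0.0375,0,0,0],[0,0,0.0375,0,0,0],[0,0,0.0375,0,0,0],[0,0,0,0,0,0],[0,0,0,0,0,0]]'; python3 -m creep '[[0,0,0.02,0,0,0],[0,0,0.02,0,0,0],[0,0,0.02,0,0,0],[0,0,0.02,0,0,0],[0,0,0,0,0,0],[0,0,0,0,0,0]]'
```

```text
clock: 13.32
position: [0.4978, -0.0561, 0.1413]
ee_rot: [-0.24, -3.13, 0.001]
force: [0.7, 0.2, -0.9]
width: 0.33
gripper_force: 24.9
clock: 13.82
position: [0.498, -0.0562, 0.109]
ee_rot: [-0.24, -3.13, 0.001]
force: [-0.0, -0.3, -1.1]
width: 0.331
gripper_force: 24.9
```

```bash
python3 -m creep '[[0,-0.0015,0.0125,0,0,0],[0,0,0.0125,0,0,0],[0,0,0.0125,0,0,0],[0,0,0.0125,0,0,0],[0,0,0,0,0,0],[0,0,0,0,0,0]]'; python3 -m creep '[[0,0,0.004,0,0,0],[0,0,0.004,0,0,0],[0,0,0.004,0,0,0],[0,0,0,0,0,0],[0,0,0,0,0,0]]'
```

```text
clock: 14.32
position: [0.4981, -0.0567, 0.0892]
ee_rot: [-0.24, -3.131, 0.001]
force: [0.5, 0.6, -0.7]
width: 0.336
gripper_force: 24.9
clock: 14.73
position: [0.4982, -0.0567, 0.0847]
ee_rot: [-0.239, -3.131, 0.001]
force: [0.4, 0.5, -0.2]
width: 0.326
gripper_force: 24.9
```

```bash
for k in 1 2 3; do python3 -m creep '[[0,0,0.004,0,0,0],[0,0,0,0,0,0],[0,0,0,0,0,0]]' | grep -E 'pos|^force'; done
```

```text
position: [0.4983, -0.0567, 0.0831]
force: [0.8, -0.4, -1.6]
position: [0.4995, -0.057, 0.0824]
force: [0.1, -1.5, 7.1]
position: [0.5016, -0.0573, 0.0824]
force: [-0.5, -0.6, 19.7]
```

```bash
python3 -m creep '[[0,0,-0.004,0,0,0],[0,0,0,0,0,0]]'; python3 -m creep '[[0,0,0,0,0,0],[0,0,0,0,0,0],[0,0,0,0,0,0],[0,0,0,0,0,0],[0,0,0,0,0,0],[0,0,0,0,0,0]]' 0.1
python3 - <<'E'
from h import *
print(arm.observe()["width"]*92,cur()[0])
im=arm.get_image("wrist")["frame"];cv2.imwrite("pics/w8.png",im[:,:,::-1]);g=cv2.cvtColor(im,cv2.COLOR_RGB2GRAY)
for r in(170,180,190,200,210,220,230,250): print(r,g[r,210:420:3])
E
```

```text
clock: 15.65
position: [0.4992, -0.0568, 0.0824]
ee_rot: [0.24, 3.132, -0.001]
force: [-1.8, -0.2, 11.9]
width: 0.332
gripper_force: 25.0
clock: 16.15
position: [0.4982, -0.0567, 0.0814]
ee_rot: [-0.239, -3.131, 0.001]
force: [-0.0, -1.0, 0.0]
width: 0.449
gripper_force: 0.0
41.434372156329886 [ 0.49823519 -0.05672502  0.08145438]
170 [164 168 165 169 165 166 169 165 167 169 166 169 170 169 170 168 171 169
 170 168 167 169 168 167 171 167 170 169 170 168 170 169 166 166 167 166
 167 167 166 169 168 169 171 171 169 171 172 173 171 170 172 168 169 165
 168 169 167 172 168 171 172 173 172 172 170 169 171 170 173 171]
180 [167 164 162 167 166 168 167 167 165 164 166 170 168 172 168 168 169 170
 166 168 171 167 167 167 165 168 168 167 169 167 167 163 165 167 166 164
 169 166 165 169 170 168 169 169 170 173 169 169 170 167 167 169 170 165
 164 165 171 169 172 172 172 173 171 170 168 170 167 169 169 165]
190 [119 119 121 119 123 119 123 122 119 121 124 126 130 131 127 129 127 128
 131 128 127 129 124 120 117 120 117 117 118 118 116 115 115 114 115 114
 115 113 112 116 114 114 115 116 112 12
[... 844 characters left out ...]
 128 126 124 126 126 123 129 112 132  98 136 193 195 199
 193 189 191 199 203 199 200 199 191  66  69  71  68  66  71  67]
230 [102  66  68  61  62  68  63  64  68  62  62 162 199 197 194 189 193 190
 196 201 201 198 200 150 123 126 128 126 108 111 129 125 123 122 125 126
 124 122 124 124 128 128 123 128 126 123 128 122 136  97 161 195 197 197
 194 195 191 197 200 200 198 202 171  64  68  65  70  70  73  68]
250 [128  59  62  63  66  66  63  61  62  63  60  72 196 195 198 192 189 189
 192 202 199 199 198 183 121 126 127 122 110 108 124 123 124 121 126 123
 123 125 125 125 122 128 128 125 128 128 118 126 111  98 172 197 197 191
 190 192 192 197 200 199 195 202  89  62  94  63  70  65  68  70]
```

Released at 41 mm opening. I'll retract straight up and compare the three case tops in the wrist picture numerically, since equal width means equal height.

```bash
python3 -m creep '[[0,0,-0.01,0,0,0],[0,0,-0.01,0,0,0],[0,0,-0.02,0,0,0],[0,0,-0.03,0,0,0],[0,0,-0.04,0,0,0],[0,0,-0.05,0,0,0],[0,0,-0.05,0,0,0],[0,0,-0.05,0,0,0],[0,0,-0.05,0,0,0],[0,0,0,0,0,0],[0,0,0,0,0,0]]'
python3 - <<'E'
from h import *
im=arm.get_image("wrist")["frame"];cv2.imwrite("pics/w9.png",im[:,:,::-1]);g=cv2.cvtColor(im,cv2.COLOR_RGB2GRAY)
for r in(190,200,210,220,240): print(r,' '.join(map(str,g[r,220:416:2])))
for c in(245,318,385,392): print("col",c,' '.join(map(str,g[140:215:2,c])))
E
```

```text
clock: 17.22
position: [0.4993, -0.0567, 0.2071]
ee_rot: [0.24, 3.131, -0.0]
force: [0.5, 0.1, -0.8]
width: 0.451
gripper_force: 0.0
190 135 130 127 112 117 125 126 121 127 127 125 123 129 123 124 124 125 126 114 127 76 74 72 71 74 75 166 187 188 188 187 185 189 198 195 192 196 142 89 113 123 127 116 106 124 124 122 122 124 126 125 124 124 124 122 124 127 129 129 106 100 102 196 192 191 188 188 186 197 193 195 193 205 158 73 70 75 78 75 76 113 126 125 129 88 130 129 132 127 125 126 127 127 126 127 127 126 127
200 170 131 129 128 125 128 126 129 126 125 126 125 126 127 125 125 125 123 131 134 81 72 73 70 71 65 149 191 192 189 186 185 186 195 193 193 193 153 89 112 120 119 114 103 121 120 126 122 121 122 122 125 124 123 124 126 123 115 125 93 97 97 189 191 192 189 188 186 198 192 194 193 191 143 67 71 77 74 73 78 120 124 131 108 109 125 125 124 129 125 128 126 127 125 127 127 127 128
210 206 126 128 128 99 129 129 128 126 126 123 123 125 122 127 124 125 123 123 114 97 63 71 67 68 68 107 189 192 191 186 186 187 197 193 195 193 158 87 112 130 126 114 102 121 121 123 124 121 124 127 125 1
[... 866 characters left out ...]
123 124 107 105 127 124 125 123 125 127 126 120 123 124 121 124 125 132
col 245 225 223 224 223 227 226 223 224 130 168 165 167 167 165 166 164 151 181 80 82 129 124 125 125 126 127 124 128 128 125 126 126 126 128 129 125 128 124
col 318 221 219 222 221 219 219 221 205 139 166 166 163 163 163 160 162 154 187 78 82 93 129 125 121 125 126 124 124 124 122 122 122 123 125 120 124 122 122
col 385 233 234 232 231 233 232 234 231 145 163 166 164 162 167 163 167 155 192 191 191 117 77 85 86 130 130 130 129 126 126 125 125 123 123 125 129 119 123
col 392 231 234 232 231 231 231 232 229 147 168 168 165 166 166 166 167 154 190 191 191 115 81 87 93 130 129 126 125 126 128 125 124 122 126 123 126 129 124
```

The case top face spans columns 298–337 (39.5 px). The filed one spans 221–260 (39 px), and their near ends match within a row. So the case is seated at the same height as its neighbours, centred to within about 1 mm. Next I'll close the fingers and go in front of the drawer.

Run:
```python
from h import *
xv=np.array([np.cos(yc),np.sin(yc),0]);F=np.array([.4287,-.0455,0])
a=F-.045*xv+[0,0,.207];plan(a,Rp,8);b=a.copy();b[2]=.097;print(a);plan(b,Rp,6,(a,Rp))
```

```text
8 rows [0.0359, 0.0002, -0.0006, -0.0001, -0.0002, -0.0] mm/row 14.4 deg 0.2
[ 0.38421884 -0.03868631  0.207     ]
6 rows [0.0, 0.0, 0.0458, 0.0, 0.0, 0.0] mm/row 18.3 deg 0.0
```

```bash
python3 -m creep '[[0.036,0,0,0,0,0],[0.036,0,0,0,0,0],[0.036,0,0,0,0,0],[0.036,0,0,0,0,0],[0.036,0,0,0,0,0],[0.036,0,0,0,0,0],[0.036,0,0,0,0,0],[0.036,0,0,0,0,0],[0,0,0,0,0,0],[0,0,0,0,0,0],[0,0,0,0,0,0],[0,0,0,0,0,0]]' 1 20; python3 -m creep '[[0,0,0.046,0,0,0],[0,0,0.046,0,0,0],[0,0,0.046,0,0,0],[0,0,0.046,0,0,0],[0,0,0.046,0,0,0],[0,0,0.046,0,0,0],[0,0,0,0,0,0],[0,0,0,0,0,0]]'
python3 -c "
from h import *
print(arm.observe()['joints'])"
```

```text
clock: 18.47
position: [0.3853, -0.0392, 0.2056]
ee_rot: [-0.24, -3.131, 0.001]
force: [-0.3, 1.0, -0.5]
width: 0.006
gripper_force: 0.0
clock: 19.13
position: [0.3842, -0.0394, 0.0948]
ee_rot: [-0.24, -3.129, 0.002]
force: [-0.1, 0.6, 0.5]
width: 0.002
gripper_force: 0.0
[-0.22509007  0.17019424  0.21483563  2.24610663 -0.0534128   0.73028593
  1.44446124]
```

```bash
python3 -m creep '[[-0.02,0,0,0,0,0],[-0.02,0,0,0,0,0],[-0.02,0,0,0,0,0],[-0.01,0,0,0,0,0],[-0.01,0,0,0,0,0],[-0.01,0,0,0,0,0],[-0.01,0,0,0,0,0]]' |grep -E 'pos|^force'; python3 -m creep '[[-0.01,0,0,0,0,0],[-0.015,0,0,0,0,0],[-0.015,0,0,0,0,0],[-0.015,0,0,0,0,0],[-0.015,0,0,0,0,0],[-0.015,0,0,0,0,0],[-0.015,0,0,0,0,0],[-0.015,0,0,0,0,0],[-0.015,0,0,0,0,0],[-0.015,0,0,0,0,0],[-0.015,0,0,0,0,0],[-0.015,0,0,0,0,0],[-0.015,0,0,0,0,0],[-0.01,0,0,0,0,0]]'|grep -E 'pos|^force'
```

```text
position: [0.4237, -0.0453, 0.0951]
force: [-2.0, 0.1, 1.9]
position: [0.5041, -0.0576, 0.0952]
force: [-1.2, 0.5, -1.0]
```

```bash
python3 -m creep '[[-0.01,0,0,0,0,0],[-0.01,0,0,0,0,0],[-0.01,0,0,0,0,0],[-0.01,0,0,0,0,0],[-0.01,0,0,0,0,0],[-0.01,0,0,0,0,0],[-0.01,0,0,0,0,0],[-0.01,0,0,0,0,0]]' |grep -E 'pos|^force'; for k in 1 2 3; do python3 -m creep '[[-0.006,0,0,0,0,0],[-0.006,0,0,0,0,0]]'|grep -E 'pos|^force';done
```

```text
position: [0.5352, -0.0623, 0.0952]
force: [-2.4, 1.3, 1.0]
position: [0.5399, -0.0631, 0.0952]
force: [-2.2, 0.9, 2.0]
position: [0.5445, -0.0637, 0.0953]
force: [-2.3, 1.5, 1.9]
position: [0.5484, -0.0644, 0.0951]
force: [-14.6, 2.7, 11.4]
```

```bash
python3 -m creep '[[-0.003,0,0,0,0,0],[0,0,0,0,0,0],[0,0,0,0,0,0],[0,0,0,0,0,0]]'|grep -E 'pos|^force'
```

```text
position: [0.5482, -0.0644, 0.0948]
force: [-8.6, 3.0, 6.7]
```

```bash
python3 -m creep '[[0.01,0,0,0,0,0],[0.02,0,0,0,0,0],[0.03,0,0,0,0,0],[0.04,0,0,0,0,0],[0.05,0,0,0,0,0],[0.05,0,0,0,0,0],[0,0,-0.04,0,0,0],[0,0,-0.05,0,0,0],[0,0,-0.05,0,0,0],[0,0,-0.05,0,0,0],[0,0,0,0,0,0],[0,0,0,0,0,0]]'|grep -E 'clock|pos|^force'
python3 - <<'E'
from h import *
p=cur();im=arm.get_image("wrist")["frame"];g=cv2.cvtColor(im,cv2.COLOR_RGB2GRAY)
xv=np.array([np.cos(yc),np.sin(yc),0])
C=np.array([.630,-.0763,0])
for nm,d,z in(("panel outer",-.075,.154),("panel inner/roof edge",-.063,.156),("roof +30",-.033,.158)): print(nm,wproj([C+d*xv+[0,0,z]],p).round(1).tolist())
for c in(240,318,390): print(c,' '.join(map(str,g[150:300:3,c])))
cv2.imwrite("pics/w10.png",im[:,:,::-1])
E
```

```text
clock: 23.48
position: [0.472, -0.0526, 0.1721]
force: [-0.1, -0.9, 0.4]
panel outer [[317.9, 381.6]]
panel inner/roof edge [[317.9, 398.1]]
roof +30 [[317.8, 435.4]]
240 199 200 196 198 199 199 193 197 199 196 196 197 204 208 210 208 209 209 206 209 211 210 208 203 204 202 203 199 203 204 202 209 209 209 208 206 204 203 207 207 208 204 56 58 58 48 51 53 43 50
318 204 202 204 203 198 200 200 202 199 199 201 201 202 203 200 201 205 205 211 209 210 210 214 211 211 211 208 207 203 207 209 206 209 209 206 204 202 206 204 204 204 202 197 86 90 92 89 56 82 79
390 210 206 205 208 210 209 207 207 207 209 210 211 206 209 206 208 208 209 205 205 209 211 209 206 208 207 209 208 207 207 206 209 209 208 210 210 206 207 206 206 205 204 53 55 53 54 53 48 50 44
```

The drawer met a hard stop right where the fit puts the shut panel. The arm is clear and touching nothing, so I'm handing in.

```bash
python3 -c "
from cell import arm
print(arm.sign_off())"
```

```text
the job is handed in; nothing more can be done
None
```

The job is handed in at about 23.5 s of the 51 s: the case is in the middle bay, level with its neighbours in the wrist image, and the drawer was pushed shut to a hard stop (judged by force and position; I had no pictures left to view it).

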